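Crank up the bench lift and pass the carton to the roller shelf

ROBOT

A 6-joint arm with a two-finger parallel gripper is mounted at the origin on the work surface. World frame = base frame: x ahead of the robot, y to its left, z up, the work surface at z = 0. Lengths are in m, angles in rad, forces in N, time in s.
With the tool pointing down it reaches from about 0.35 to 0.975 m from the base axis. Payload 4.9 kg.
Tool frame: the origin (TCP) lies on the centre line of the jaws, within the pads' length; the fingertips stand ctrl.tcp_to_tips ahead of it and the grasp point (between the pads) lies 3 mm ahead of it (ctrl.tcp_to_tips is the distance from the TCP to the fingertips, in m); z points along the fingers, y is the direction in which the jaws open and shut (so a half turn about z gives the same grasp; the last joint's range is limited). The gripper opens to 85 mm and grips with 20 to 120 N. Pads are 22 mm wide; open, the fingers measure 114 mm over their backs; the gripper's body (76 mm by 85 mm) begins 54 mm behind the grasp point. The pads swing forward as they close: fully open they stand 13 mm farther back than shut.
Start: joints at [-1.382, 0.053, 1.613, -0, 1.476, -0.119], TCP at [0.189, -0.596, 0.253] pointing down, gripper open.
Joint ranges: [-3.01, 3.01], [-1.01, 2.22], [0.06, 2.58], [-1.02, 4.17], [0.09, 2.62], [-3.14, 3.14]. Speed limits (rad/s): [2.57, 2.57, 3.14, 3.14, 3.14, 3.14].

INTERFACE

Orientations are given as a rotation vector (axis times angle).
In Python, from station import ctrl, vision gives the robot as it stands.
- The arm moves only by the tool jog_arm, never from a script. Its argument "deltas" is a list of rows, each a list of 7 numbers: the turn, a rotation vector about the tool's x, y, z in rad, then the shift along the tool's x, y, z in cm, then the opening, from 0 (shut) to 1 (fully open). A call has 1 to 12 rows; each row shifts and turns the commanded pose from where the row before left it, along the tool's axes as they then stand; what a row does not reach is not made up. A row lasts 1/12 s, in which the tool goes at most 41.7 mm and 7.16 degrees, less where a joint would pass 70% of its speed; a pose out of reach is approached as far as the arm can. A call with a gripper value outside its range is refused whole. The fingers move at their own pace and stop on an object; "grip_force" is the grip in N (left out, the last holds). Time passes only in rows, so rows that do not move let the fingers close. It gives the time, the measured TCP pose, the force and the opening at its end, in the units of the state.
- ctrl.get_obs(): the state, without advancing time (a new reading comes with each control period).
- vision.get_image(name): name is "scene" or "side" or "wrist"; returns (picture, depth): 400x640x3 uint8, red, green, blue; 400x640 float32, m along the optical axis (not along the pixel's ray), 0 where there is no reading.
- vision.calibration(name): a dict with "fx", "fy", "cx", "cy" (pixels), "rvec" (rotation vector, rad) and "tvec" (3), from world to camera coordinates, as OpenCV has them; the wrist camera has in their place "hand_eye" (4x4, takes a point from camera to tool coordinates, whose origin is the TCP and whose axes are the flange's). Camera axes: x right, y down, z forward; pixel columns grow to the right and rows downward; lengths in m; the calibration is good to about 2 mm. A picture is of the moment at which its call begins: read the wrist's pose just before it. calibration takes no time and is no camera call.
- ctrl.finish_job(): hands the job in, once; it reports no verdict.
The state is a dict: "t": time; "q": joint angles; "dq": joint speeds; "effort": joint torques, N m; "tool_pos": TCP position; "tool_rot": TCP orientation; "contact_force": force on the tool from outside, world axes, zero at the start; "wrist_torque": the same for the moment, N m; "opening": finger opening in m.
Only numpy, scipy, OpenCV 4.12 (cv2) and the standard library are available. Lean on these libraries where they do the work, as an engineer would, in place of code of your own. Each camera call takes 0.05 s, during which the arm holds its last target. There are 200 camera calls.

TASK

Crank the handwheel of the bench lift clockwise (seen from above) until you feel it come up against its stop, then back it off a quarter turn and let go. Next fold the upright steel flap down flat towards the roller shelf to bridge the gap, and push the carton along the platform, over the flap and all the way to the end stop of the shelf. Leave the carton there lying flat, the flap down and the wheel as you set it, and do not disturb the other things on the bench.

Things in the scene. Friction and masses are not known exactly. Their poses are not given: they have to be found in the camera images.
- lift: grey screw lift fixed to the bench, 230 x 580 mm. Origin on the bench surface; z up, y runs from the handwheel to the roller shelf. Along its y (mm, at x = 0): handwheel axis -230; platform -105 to 55; flap hinge 70; gap under the flap 70 to 131; roller shelf 131 to 263. Two fixed ledges beside the platform (x = 55 to 100 either side, top 92 above the bench) carry the carton at the start
- platform_top (a point): centre of the steel platform's top, 90 (x) x 160 (y) mm, at lift y = -25. It starts below the ledges, rises 16 mm a turn of the wheel and picks the carton up; at the wheel's stop it stands 116 above the bench, a quarter turn less 112, just above flap and shelf
- wheel (a joint): handwheel angle, rad, growing clockwise seen from above (which raises the platform). The count's zero means nothing: the start lies about 1.6 to 2.5 turns short of a hard stop that is not marked and must be felt. Friction 0.15 N m (about 2.5 N at the crank); it stays where it is left
- wheel_center (a point): centre of the dark steel handwheel (134 mm over the rim), on its axis, on top of the hub, 104 mm above the bench; the rim's upper side is 102 above the bench
- crank_grip (a point): middle of the black upright crank handle that stands on the rim, 60 mm from the wheel's axis; 26 mm thick, 58 mm tall (103 to 161 mm above the bench; this point 138). The handle spins freely on its own pin, so a gripper can hold it at fixed yaw and go round in a circle
- flap (a joint): steel flap angle in rad: 0 upright (it then blocks the way), pi/2 folded down flat towards the shelf (it then bridges the gap, its upper side 110 mm above the bench). Friction 0.16 N m (about 3 N at its edge); it stays where it is left
- flap_edge (a point): middle of the free edge of the flap, on its platform-side face, 61 mm from the hinge line. The hinge line runs along the lift's x at lift y = 70 mm, 110.5 mm above the bench. The flap is 160 mm wide (x), 6 mm thick; push it on its platform side to fold it
- carton: closed cardboard carton 140 (x) x 100 (y) x 75 mm high, 0.3 to 0.6 kg, with a paler tape band round it. Origin: centre of its underside. It rests on the ledges over the platform, with at least 50 mm free between it and the flap; too wide to grip, it is pushed
- shelf_end (a point): middle of the foot of the end stop's inner face, on the roller shelf's top, 110 mm above the bench; the stop is 30 high, the side rails stand 96 mm either side of the middle and 22 above the shelf. Axes as the lift's
- tape_roll: bystander: roll of packing tape lying flat, 110 mm across, 50 high; origin under its centre
- spray: bystander: white closed bottle, 64 mm across, 170 tall; origin under its centre
- small_carton: bystander: small closed carton 80 x 70 mm, 100 high; origin under its centre
Things that resemble listed ones, but are neither listed nor needed, are in the scene too. What is shaped like the carton but blue or green is not meant.

How it is judged:
On the way, in this order (a step that is already met when the one before it is completed fails the run):
1. the wheel has been cranked clockwise to its stop (value of joint wheel above 16.236 rad), for 0.05 s.
2. the wheel is backed off a quarter turn from the stop (within 24 degrees) and let go (value of joint wheel between 14.345 and 15.185 rad and contact force between the fingers and lift below 0.3 N), for 0.3 s.
3. the flap is folded down flat (value of joint flap above 1.5 rad), for 0.2 s.
4. the carton has been pushed to the end stop (y of carton in the frame of shelf_end above -0.065 m), for 0.1 s.
At the end, for the whole second after the job is handed in: wheel a quarter turn (+-24 degrees) back from its stop; flap folded flat (within 4 degrees); carton flat and at rest on the roller shelf, no more than 15 mm from the end stop (its centre within 65 mm of it); bystanders within 30 mm of where they were (value of joint wheel between 14.345 and 15.185 rad and value of joint flap above 1.5 rad and y of carton in the frame of shelf_end above -0.065 m and z of carton in the frame of shelf_end between -0.008 and 0.008 m and angle between carton's own z axis and vertical below 0.08 rad and linear speed of carton below 0.01 m/s); the robot touches nothing.
It fails at once if the tape roll is moved more than 30 mm (distance of tape_roll from where it was at the start of the episode above 0.03 m).
It fails at once if the bottle is moved more than 30 mm (distance of spray from where it was at the start of the episode above 0.03 m).
It fails at once if the small carton is moved more than 30 mm (distance of small_carton from where it was at the start of the episode above 0.03 m).
It fails at once if the carton is tipped (angle between carton's own z axis and vertical above 0.5 rad).
It also fails if it takes over 72 s, if anything falls off the work surface, if the arm or the gripper's body presses on something with over 40 N, if the wrist force passes 120 N, or if a joint passes its speed limit or range.

## Working session

There is one attempt and no reset: what is moved stays moved. The work goes in short steps, Python scripts to look and compute and a tool call to move; the robot and the scene stay as the last step left them, time stands still between calls to the robot, and variables do not carry over. Pictures are saved under pics/ and viewed, about 8 in all and at most 12, crops included, and the job is handed in when it is done.

Besides the shell and the picture viewer there is one more tool, called after "Emit:" as name([rows], argument=value, ...), one row to a line, values as JSON. jog_arm: Moves the arm, as the interface text tells. Its arguments: {"type":"object","properties":{"deltas":{"type":"array"},"grip_force":{"type":"number"}},"required":["deltas"]}

```bash
mkdir -p pics; ls
cat > h.py <<'E'
import numpy as np, cv2
from scipy.spatial.transform import Rotation as R
from station import ctrl, vision
def T_cw(name,obs=None):
    c=vision.calibration(name)
    K=(c['fx'],c['fy'],c['cx'],c['cy'])
    if 'hand_eye' in c:
        T=np.eye(4);T[:3,:3]=R.from_rotvec(obs['tool_rot']).as_matrix();T[:3,3]=obs['tool_pos']
        return K,T@np.array(c['hand_eye'])
    T=np.eye(4);T[:3,:3]=R.from_rotvec(np.ravel(c['rvec'])).as_matrix();T[:3,3]=np.ravel(c['tvec'])
    return K,np.linalg.inv(T)
def shot(name,save=None):
    o=ctrl.get_obs(); im,d=vision.get_image(name); K,T=T_cw(name,o)
    if save: cv2.imwrite('pics/'+save,im[:,:,::-1])
    v,u=np.mgrid[:400,:640]
    P=np.stack([(u-K[2])/K[0]*d,(v-K[3])/K[1]*d,d],-1)@T[:3,:3].T+T[:3,3]
    P[d==0]=np.nan
    return im,d,P
def ray(name,u,v,z,obs=None):
    K,T=T_cw(name,obs); r=T[:3,:3]@np.array([(u-K[2])/K[0],(v-K[3])/K[1],1]); s=(z-T[2,3])/r[2]
    return T[:3,3]+s*r
E
python3 - <<'E'
from h import *
for n in('scene','side'):
    im,d,P=shot(n,n+'0.png'); np.save(n+'0.npy',P); K,T=T_cw(n);print(n,K,T[:3,3].round(3))
o=ctrl.get_obs();print(o,getattr(ctrl,'tcp_to_tips',None))
E
```

```text
pics
scene (435.76549465580104, 435.76549465580104, 316.7515947054802, 196.1984225636606) [1.277 0.313 0.809]
side (436.2858684058519, 436.2858684058519, 324.10266712151935, 194.35354816341794) [0.142 0.796 0.632]
{'t': 0.1, 'q': array([-1.38198221e+00,  5.32877495e-02,  1.61414590e+00, -3.27491503e-06,
        1.47601899e+00, -1.19027316e-01]), 'dq': array([-0.00057983, -0.00125351, -0.00361564,  0.0014282 , -0.00102546,
        0.00184737]), 'effort': array([-3.23036447e-04, -3.94906354e+01, -3.71364462e+01, -1.41345463e-04,
        3.92082991e-03, -7.54295058e-06]), 'tool_pos': array([ 0.18926077, -0.59510611,  0.25219429]), 'tool_rot': array([-3.10261456e+00, -4.81364594e-01,  1.06980553e-04]), 'contact_force': array([-0.59179453, -0.11716576, -0.2513479 ]), 'wrist_torque': array([ 0.0311366 , -0.07728516,  0.03276161]), 'opening': 0.0855375652117188} 0.022
```

View pics/scene0.png

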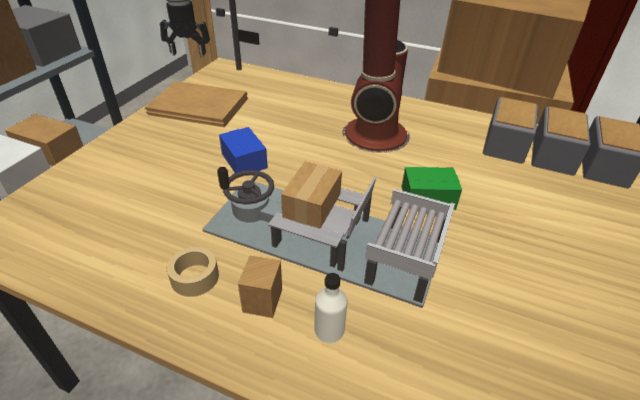

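View pics/side0.png

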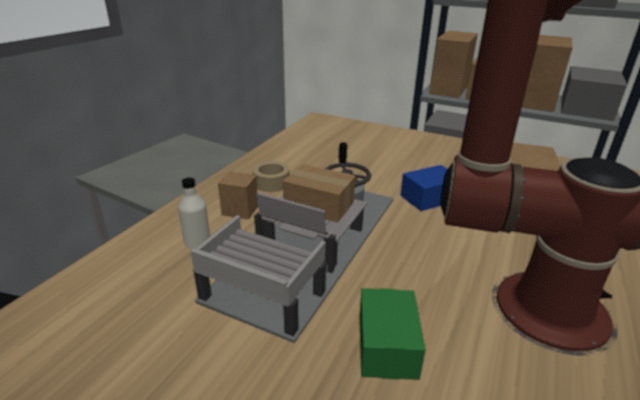

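The scene view shows the wheel hub near (249,186), the crank handle at (223,178), the carton at (312,193), the flap at (365,205) and the shelf at (412,235). In the side view, the shelf is at (260,260), the flap at (292,210) and the crank at (343,153). Next I'll fit the lift pose from the depth points.

Run:
```python
from h import *
A=[];C=[]
for n in('scene','side'):
    P=np.load(n+'0.npy').reshape(-1,3); im=cv2.imread(f'pics/{n}0.png').reshape(-1,3).astype(int)
    ok=~np.isnan(P[:,0]); A.append(P[ok]);C.append(im[ok])
    for u,v,z in ([(249,186,.104),(223,170,.161)] if n=='scene' else [(343,145,.161)]): print(n,u,v,ray(n,u,v,z).round(3))
P=np.vstack(A);C=np.vstack(C)
sat=C.max(1)-C.min(1); 
box=(P[:,0]>.25)&(P[:,0]<1)&(P[:,1]>-.65)&(P[:,1]<.5)
m=box&(sat<35)&(abs(P[:,2])<.02)
print('plate n',m.sum(),np.median(P[m,2]))
img=np.zeros((1200,800),np.uint8); q=((P[m,:2]-[.2,-.7])*1000).astype(int); img[q[:,1].clip(0,1199),q[:,0].clip(0,799)]=255
img=cv2.morphologyEx(img,cv2.MORPH_CLOSE,np.ones((9,9)));img=cv2.morphologyEx(img,cv2.MORPH_OPEN,np.ones((5,5)))
cs=sorted(cv2.findContours(img,0,2)[0],key=cv2.contourArea)[-5:]
pts=np.vstack([c for c in cs if cv2.contourArea(c)>300]); r=cv2.minAreaRect(pts)
print('rect',r,(cv2.boxPoints(r)/1000+[.2,-.7]).round(3).tolist(),[cv2.contourArea(c) for c in cs])
# crank top
m=box&(P[:,2]>.12)&(P[:,2]<.17)&(C.max(1)<50); print('black',m.sum(),np.median(P[m],0).round(3),P[m].min(0).round(3),P[m].max(0).round(3))
m=box&(sat<35)&(P[:,2]>.085)&(P[:,2]<.11)&(C.max(1)<90); 
print('rim',m.sum(),cv2.minEnclosingCircle(P[m,:2].astype(np.float32)))
top=np.clip((P[:,2]*1000),0,255)
# top-view height map
q=((P[box,:2]-[.25,-.65])*1000).astype(int)
o=np.argsort(P[box,2]); hm=np.zeros((1150,750,3),np.uint8); hm[q[o,1],q[o,0]]=C[box][o]
cv2.imwrite('pics/top.png',cv2.resize(cv2.dilate(hm,np.ones((3,3))).transpose(1,0,2),(800,522)))
```

```text
scene 249 186 [ 0.546 -0.178  0.104]
scene 223 170 [ 0.577 -0.227  0.161]
side 343 145 [ 0.563 -0.219  0.161]
plate n 13542 0.010978573002940528
rect ((338.5, 724.4999389648438), (240.99996948242188, 580.9998779296875), 0.0) [[0.418, 0.315], [0.418, -0.266], [0.659, -0.266], [0.659, 0.315]] [24.0, 36.5, 66.5, 212.0, 96877.0]
black 484 [0.768 0.135 0.16 ] [ 0.558 -0.241  0.12 ] [0.802 0.16  0.17 ]
rim 2038 ((0.5337266325950623, 0.04352831095457077), 0.2908262610435486)
```

View pics/top.png

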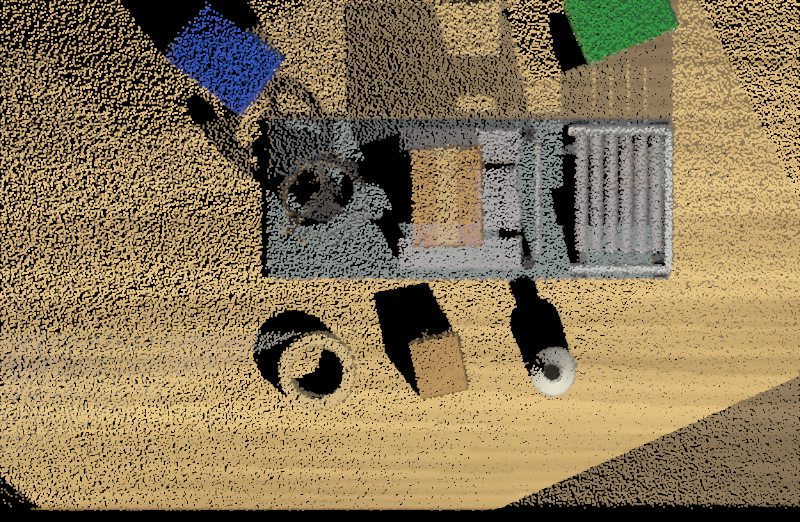

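The top-down reprojection shows the lift nearly aligned with world y. The wheel is around top-map (320,190), the carton at (448,195) and the shelf at (570-672,125-275). The bystanders are beyond it on the far (+x) side. I'll refine this locally.

Run:
```python
from h import *
from scipy.optimize import least_squares
for n in('scene','side'):
    P=np.load(n+'0.npy').reshape(-1,3); C=cv2.imread(f'pics/{n}0.png').reshape(-1,3).astype(int); sat=C.max(1)-C.min(1)
    def sel(x0,x1,y0,y1,z0,z1,s=999): 
        return (P[:,0]>x0)&(P[:,0]<x1)&(P[:,1]>y0)&(P[:,1]<y1)&(P[:,2]>z0)&(P[:,2]<z1)&(sat<s)
    m=sel(.45,.64,-.28,-.10,.097,.106); p=P[m,:2]
    f=least_squares(lambda a:np.hypot(*(p-a[:2]).T)-a[2],[.545,-.18,.058],loss='soft_l1',f_scale=.004); r=np.hypot(*(p-f.x[:2]).T)
    print(n,'rim',m.sum(),f.x.round(4),'outer',np.percentile(r,95).round(3))
    m=sel(.5,.65,-.3,-.15,.125,.17); print('crank',m.sum(),P[m].mean(0).round(3),P[m].min(0).round(3),P[m].max(0).round(3))
    m=sel(.4,.68,.07,.16,.115,.169,40); c,_=P[m].mean(0),0; print('flap',m.sum(),c.round(3),np.polyfit(P[m,0],P[m,1],1).round(4),np.percentile(P[m],[1,99],axis=0).round(3).tolist(),'z-y slope',np.polyfit(P[m,2],P[m,1],1)[0].round(3))
    m=sel(.4,.68,.26,.34,.122,.16); print('stop',m.sum(),P[m].mean(0).round(3),np.polyfit(P[m,0],P[m,1],1).round(4),np.percentile(P[m],[1,99],axis=0).round(3).tolist())
    for lo,hi in((.4,.47),(.61,.68)):
        m=sel(lo,hi,.18,.28,.12,.14); 
        if m.sum()>20: print('rail',m.sum(),P[m].mean(0).round(4),np.polyfit(P[m,1],P[m,0],1).round(4),np.percentile(P[m],[1,99],axis=0).round(3).tolist())
    m=sel(.4,.68,-.09,.1,.155,.18)&(sat>40); pt=P[m]; print('carton top',m.sum(),np.median(pt[:,2]).round(3),cv2.minAreaRect((pt[:,:2]*1000).astype(np.float32)))
    m=sel(.4,.68,.245,.262,.1,.16)
```

```text
scene rim 516 [ 0.5396 -0.1841  0.0568] outer 0.064
crank 155 [ 0.578 -0.231  0.146] [ 0.562 -0.245  0.125] [ 0.586 -0.222  0.162]
flap 275 [0.556 0.123 0.148] [-0.0133  0.13  ] [[0.464, 0.116, 0.116], [0.62, 0.126, 0.169]] z-y slope 0.087
stop 551 [0.555 0.3   0.134] [-0.0012  0.3004] [[0.435, 0.261, 0.123], [0.643, 0.316, 0.141]]
rail 219 [0.44   0.2301 0.1273] [0.0029 0.4393] [[0.434, 0.181, 0.12], [0.444, 0.279, 0.133]]
rail 297 [0.6397 0.2306 0.1278] [-0.0014  0.64  ] [[0.633, 0.181, 0.12], [0.644, 0.279, 0.133]]
carton top 1721 0.165 ((532.7984619140625, -7.633220672607422), (147.51658630371094, 100.75775909423828), 0.9926138520240784)
side rim 294 [ 0.5312 -0.1842  0.0556] outer 0.064
crank 124 [ 0.566 -0.227  0.145] [ 0.556 -0.245  0.126] [ 0.58  -0.22   0.162]
flap 1351 [0.53  0.123 0.142] [-0.0005  0.1237] [[0.454, 0.119, 0.116], [0.613, 0.128, 0.169]] z-y slope 0.115
stop 1398 [0.526 0.309 0.133] [0.0004 0.3089] [[0.43, 0.262, 0.122], [0.636, 0.318, 0.141]]
rail 271 [0.4326 0.2326 0.1294] [0.0005 0.4325] [[0.43, 0.182, 0.12], [0.439, 0.279, 0.134]]
rail 284 [0.6319 0.2324 0.1287] [-4.00e-04  6.32e-01] [[0.629, 0.181, 0.12], [0.639, 0.279, 0.134]]
carton top 1254 0.167 ((530.024169921875, -6.589328765869141), (139.83836364746094, 102.87468719482422), 1.0443333387374878)
```

Fitted lift pose: yaw about 0, origin about (0.536, 0.046), wheel axis about (0.536, -0.184), and crank about (0.570, -0.2335). Moving now.

Emit:
jog_arm([
  [0, 0, 0.103, 0, 0, -1.5, 1],
  [0, 0, 0.103, 0, 0, -1.5, 1],
  [0, 0, 0.103, 0, 0, -1.5, 1],
  [0, 0, 0, 2.8, -2.7, 0, 1],
  [0, 0, 0, 2.8, -2.7, 0, 1],
  [0, 0, 0, 2.8, -2.7, 0, 1],
  [0, 0, 0, 2.8, -2.7, 0, 1],
  [0, 0, 0, 2.8, -2.7, 0, 1],
  [0, 0, 0, 2.8, -2.7, 0, 1],
  [0, 0, 0, 2.8, -2.7, 0, 1],
  [0, 0, 0, 2.8, -2.7, 0, 1],
  [0, 0, 0, 2.8, -2.7, 0, 1],
], grip_force=40)

```text
t: 1.1
tool_pos: [0.4425, -0.3512, 0.2978]
tool_rot: [-3.141, 0.002, 0.001]
contact_force: [-0.0, -0.5, 0.8]
opening: 0.0853
```

Emit:
jog_arm([
  [0, 0, 0, 3, -3, -1, 1],
  [0, 0, 0, 3, -3, -1, 1],
  [0, 0, 0, 3, -3, -1, 1],
  [0, 0, 0, 2.8, -2.8, 0, 1],
  [0, 0, 0, 0, 0, 0, 1],
])

```text
t: 1.52
tool_pos: [0.5594, -0.2341, 0.3272]
tool_rot: [-3.139, -0.009, -0.003]
contact_force: [-0.2, -0.4, -0.6]
opening: 0.0853
```

Run:
```python
from h import *
o=ctrl.get_obs(); print(o['tool_pos'].round(4),R.from_rotvec(o['tool_rot']).as_matrix().round(3).tolist(),o['q'].round(2))
im,d,P=shot('wrist','w1.png'); np.save('w1.npy',P); K,T=T_cw('wrist',o); print(T.round(3).tolist())
f=lambda x0,x1,y0,y1,z0,z1:(P[...,0]>x0)&(P[...,0]<x1)&(P[...,1]>y0)&(P[...,1]<y1)&(P[...,2]>z0)&(P[...,2]<z1)
from scipy.optimize import least_squares
m=f(.44,.64,-.28,-.10,.096,.107); p=P[m][:,:2]
if len(p)>50:
    g=least_squares(lambda a:np.hypot(*(p-a[:2]).T)-a[2],[.536,-.184,.058],loss='soft_l1',f_scale=.004); print('rim',len(p),g.x.round(4))
m=f(.5,.64,-.3,-.1,.153,.168); p=P[m]
if len(p)>10: print('crank top',len(p),p.mean(0).round(4),cv2.minEnclosingCircle(p[:,:2].astype(np.float32)))
```

```text
[ 0.5594 -0.2341  0.3272] [[1.0, 0.006, 0.002], [0.006, -1.0, 0.002], [0.002, -0.002, -1.0]] [-0.52 -0.03  1.57  0.    1.6   1.04]
[[0.005, -0.964, -0.265, 0.626], [-1.0, -0.005, 0.002, -0.234], [-0.003, 0.265, -0.964, 0.448], [0.0, 0.0, 0.0, 1.0]]
rim 4127 [ 0.5371 -0.1865  0.0559]
crank top 478 [ 0.5723 -0.2349  0.1591] ((0.5711851716041565, -0.23478318750858307), 0.012707481160759926)
```

View pics/w1.png

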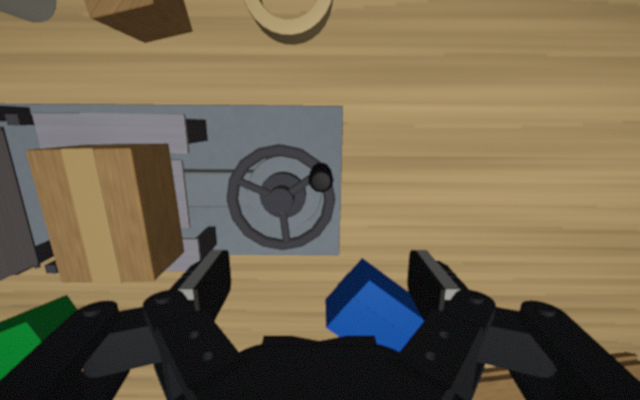

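The wrist view shows the wheel hub at (283,195), the crank top at (320,177), the carton at (105,212), and the blue box well clear of the wheel. Descending on the crank.

Emit:
jog_arm([
  [0, 0, 0, 1.2, 0.1, -0.2, 1],
  [0, 0, 0, 0, 0, 3.7, 1],
  [0, 0, 0, 0, 0, 3.7, 1],
  [0, 0, 0, 0, 0, 3.7, 1],
  [0, 0, 0, 0, 0, 3.7, 1],
  [0, 0, 0, 0, 0, 3.7, 1],
  [0, 0, 0, 0, 0, 0, 0.6],
  [0, 0, 0, 0, 0, 0, 0.4],
  [0, 0, 0, 0, 0, 0, 0.2],
  [0, 0, 0, 0, 0, 0, 0.1],
  [0, 0, 0, 0, 0, 0, 0.1],
  [0, 0, 0, 0, 0, 0, 0.1],
])

```text
t: 2.57
tool_pos: [0.5695, -0.2397, 0.1485]
tool_rot: [-3.141, 0.002, -0.007]
contact_force: [-1.8, 4.6, 5.8]
opening: 0.0244
```

Run:
```python
from h import *
o=ctrl.get_obs(); print(o['tool_pos'].round(4),R.from_rotvec(o['tool_rot']).as_matrix().round(4).tolist(),o['contact_force'].round(1),o['dq'].round(3),o['opening'])
im,d,P=shot('scene','s2.png'); cv2.imwrite('pics/s2c.png',cv2.resize(im[100:260,150:400,::-1],None,fx=3,fy=3))
print(ctrl.get_obs()['tool_pos'].round(4))
```

```text
[ 0.5695 -0.2397  0.1485] [[1.0, -0.0011, 0.0044], [-0.0011, -1.0, 0.0004], [0.0044, -0.0004, -1.0]] [-1.8  4.6  5.8] [ 0.002  0.     0.002 -0.006 -0.002 -0.   ] 0.024394468115662055
[ 0.5695 -0.2397  0.1485]
```

View pics/s2c.png

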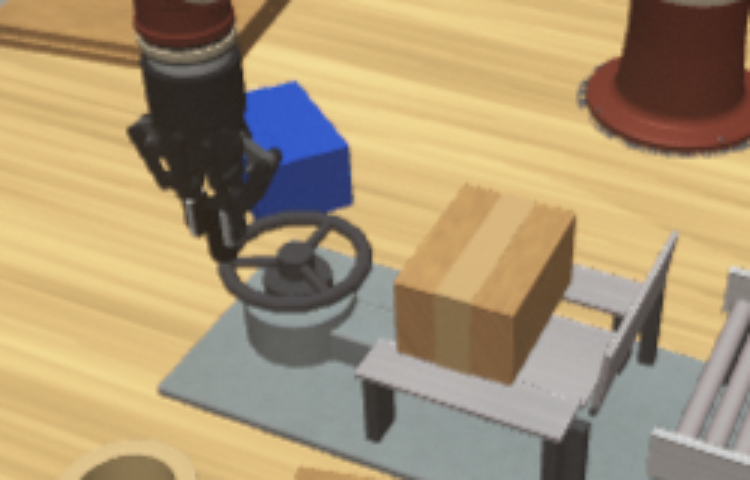

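The crop shows the fingers closed on the crank handle at (222,240), with the wheel and carton undisturbed. Next I'll tabulate the circle steps.

Run:
```python
import numpy as np
for k in range(24):
    a=np.radians(-56-15*k-7.5-90); print(k,-56-15*k,round(1.566*np.cos(a),2),round(-1.566*np.sin(a),2))
```

```text
0 -56 -1.4 0.7
1 -71 -1.53 0.31
2 -86 -1.56 -0.1
3 -101 -1.49 -0.5
4 -116 -1.31 -0.86
5 -131 -1.04 -1.17
6 -146 -0.7 -1.4
7 -161 -0.31 -1.53
8 -176 0.1 -1.56
9 -191 0.5 -1.49
10 -206 0.86 -1.31
11 -221 1.17 -1.04
12 -236 1.4 -0.7
13 -251 1.53 -0.31
14 -266 1.56 0.1
15 -281 1.49 0.5
16 -296 1.31 0.86
17 -311 1.04 1.17
18 -326 0.7 1.4
19 -341 0.31 1.53
20 -356 -0.1 1.56
21 -371 -0.5 1.49
22 -386 -0.86 1.31
23 -401 -1.17 1.04
```

Emit:
jog_arm([
  [0, 0, 0, -1.4, 0.7, 0, 0.1],
  [0, 0, 0, -1.53, 0.31, 0, 0.1],
  [0, 0, 0, -1.56, -0.1, 0, 0.1],
  [0, 0, 0, 0, 0, 0, 0.1],
], grip_force=40)

```text
t: 2.95
tool_pos: [0.5244, -0.2452, 0.1485]
tool_rot: [-3.133, 0.002, -0.011]
contact_force: [2.3, 17.4, 7.5]
opening: 0.024
```

Emit:
jog_arm([
  [0, 0, 0, -1.49, -0.7, 0, 0.1],
  [0, 0, 0, -1.31, -1.0, 0, 0.1],
  [0, 0, 0, -1.04, -1.17, 0, 0.1],
  [0, 0, 0, -0.7, -1.4, 0, 0.1],
  [0, 0, 0, -0.31, -1.53, 0, 0.1],
  [0, 0, 0, 0, 0, 0, 0.1],
])

```text
t: 3.45
tool_pos: [0.4802, -0.1895, 0.1487]
tool_rot: [3.14, -0.0, 0.03]
contact_force: [17.1, 2.3, -6.3]
opening: 0.0243
```

Emit:
jog_arm([
  [0, 0, 0, 0.33, -1.07, 0, 0.1],
  [0, 0, 0, 0.5, -1.49, 0, 0.1],
  [0, 0, 0, 0.86, -1.31, 0, 0.1],
  [0, 0, 0, 1.17, -1.04, 0, 0.1],
  [0, 0, 0, 1.4, -0.7, 0, 0.1],
  [0, 0, 0, 1.53, -0.31, 0, 0.1],
  [0, 0, 0, 0, 0, 0, 0.1],
])

```text
t: 4.03
tool_pos: [0.5362, -0.1276, 0.1485]
tool_rot: [-3.133, -0.0, -0.011]
contact_force: [0.7, 16.7, 7.9]
opening: 0.0239
```

Emit:
jog_arm([
  [0, 0, 0, 1.62, -0.1, 0, 0.1],
  [0, 0, 0, 1.49, 0.5, 0, 0.1],
  [0, 0, 0, 1.31, 0.86, 0, 0.1],
  [0, 0, 0, 1.04, 1.17, 0, 0.1],
  [0, 0, 0, 0.7, 1.4, 0, 0.1],
  [0, 0, 0, 0.31, 1.53, 0, 0.1],
  [0, 0, 0, 0, 0, 0, 0.1],
])

```text
t: 4.62
tool_pos: [0.6006, -0.1884, 0.1486]
tool_rot: [3.137, -0.004, 0.014]
contact_force: [3.7, -2.4, 3.9]
opening: 0.0242
```

Emit:
jog_arm([
  [0, 0, 0, 0, 0, 0, 0.1],
])

```text
t: 4.7
tool_pos: [0.6005, -0.1874, 0.1486]
tool_rot: [3.137, -0.003, 0.016]
contact_force: [6.9, -2.5, 5.0]
opening: 0.0243
```

Run:
```python
from h import *
o=ctrl.get_obs(); print(o['tool_pos'].round(4),R.from_rotvec(o['tool_rot']).as_matrix().round(4).tolist(),o['contact_force'].round(1),o['wrist_torque'].round(2),o['q'].round(4));print([a for a in dir(ctrl) if a[0]!='_'])
```

```text
[ 0.6005 -0.1874  0.1486] [[0.9999, -0.0022, 0.0102], [-0.0022, -1.0, -0.0043], [0.0102, 0.0043, -0.9999]] [ 6.9 -2.5  5. ] [-0.19 -0.97  0.07] [-4.2080e-01  1.3940e-01  1.7001e+00  2.0000e-04  1.2911e+00  1.1521e+00]
['MotionError', 'finish_job', 'get_obs', 'tcp_to_tips']
```

Emit:
jog_arm([
  [0, 0, 0, -0.1, 1.56, 0, 0.1],
  [0, 0, 0, -0.5, 1.49, 0, 0.1],
  [0, 0, 0, -0.86, 1.31, 0, 0.1],
  [0, 0, 0, -1.17, 1.04, 0, 0.1],
  [0, 0, 0, -1.4, 0.7, 0, 0.1],
  [0, 0, 0, -1.53, 0.31, 0, 0.1],
  [0, 0, 0, -1.56, -0.1, 0, 0.1],
  [0, 0, 0, 0, 0, 0, 0.1],
])

```text
t: 5.37
tool_pos: [0.5265, -0.2455, 0.1485]
tool_rot: [-3.136, 0.003, -0.009]
contact_force: [0.7, 13.4, 12.0]
opening: 0.0241
```

Emit:
jog_arm([
  [0, 0, 0, -1.49, -0.65, 0, 0.1],
  [0, 0, 0, -1.31, -0.86, 0, 0.1],
  [0, 0, 0, -1.04, -1.17, 0, 0.1],
  [0, 0, 0, -0.7, -1.4, 0, 0.1],
  [0, 0, 0, -0.31, -1.53, 0, 0.1],
  [0, 0, 0, 0, 0, 0, 0.1],
])

```text
t: 5.87
tool_pos: [0.4806, -0.1908, 0.1486]
tool_rot: [3.14, -0.0, 0.018]
contact_force: [6.6, 2.5, 4.3]
opening: 0.0241
```

Emit:
jog_arm([
  [0, 0, 0, 0.1, -1.56, 0, 0.1],
  [0, 0, 0, 0.5, -1.49, 0, 0.1],
  [0, 0, 0, 0.86, -1.31, 0, 0.1],
  [0, 0, 0, 1.17, -1.04, 0, 0.1],
  [0, 0, 0, 1.4, -0.7, 0, 0.1],
  [0, 0, 0, 0, 0, 0, 0.1],
])

```text
t: 6.37
tool_pos: [0.5211, -0.1302, 0.1485]
tool_rot: [3.141, 0.001, 0.012]
contact_force: [0.9, 4.0, 10.4]
opening: 0.0243
```

Emit:
jog_arm([
  [0, 0, 0, 1.53, -0.31, 0, 0.1],
  [0, 0, 0, 1.56, 0.1, 0, 0.1],
  [0, 0, 0, 0, 0, 0, 0.1],
], grip_force=40)

```text
t: 6.62
tool_pos: [0.5526, -0.1282, 0.1485]
tool_rot: [-3.141, 0.001, -0.014]
contact_force: [3.2, 6.4, 8.0]
opening: 0.0241
```

Emit:
jog_arm([
  [0, 0, 0, 1.49, 0.5, 0, 0.1],
  [0, 0, 0, 1.31, 0.86, 0, 0.1],
  [0, 0, 0, 0, 0, 0, 0.1],
])

```text
t: 6.87
tool_pos: [0.5811, -0.1428, 0.1486]
tool_rot: [3.141, -0.002, 0.017]
contact_force: [6.5, 4.7, 5.7]
opening: 0.0239
```

Emit:
jog_arm([
  [0, 0, 0, 1.04, 1.17, 0, 0.1],
  [0, 0, 0, 0.7, 1.4, 0, 0.1],
  [0, 0, 0, 0, 0, 0, 0.1],
])

```text
t: 7.12
tool_pos: [0.5981, -0.1701, 0.1486]
tool_rot: [3.139, -0.003, 0.017]
contact_force: [7.1, -0.1, 5.1]
opening: 0.0241
```

Emit:
jog_arm([
  [0, 0, 0, 0.31, 1.53, 0, 0.1],
  [0, 0, 0, -0.1, 1.56, 0, 0.1],
  [0, 0, 0, 0, 0, 0, 0.1],
])

```text
t: 7.37
tool_pos: [0.5986, -0.2021, 0.1485]
tool_rot: [3.137, -0.003, 0.013]
contact_force: [3.6, -3.1, 5.4]
opening: 0.0245
```

Emit:
jog_arm([
  [0, 0, 0, -0.5, 1.49, 0, 0.1],
  [0, 0, 0, -0.86, 1.31, 0, 0.1],
  [0, 0, 0, 0, 0, 0, 0.1],
])

```text
t: 7.62
tool_pos: [0.583, -0.2294, 0.1485]
tool_rot: [3.139, -0.004, 0.006]
contact_force: [-2.6, -0.0, 8.3]
opening: 0.0243
```

Emit:
jog_arm([
  [0, 0, 0, -1.17, 1.04, 0, 0.1],
  [0, 0, 0, -1.4, 0.7, 0, 0.1],
  [0, 0, 0, 0, 0, 0, 0.1],
])

```text
t: 7.87
tool_pos: [0.5565, -0.2449, 0.1484]
tool_rot: [-3.141, 0.004, -0.004]
contact_force: [-3.7, 3.9, 11.1]
opening: 0.0242
```

Emit:
jog_arm([
  [0, 0, 0, -1.53, 0.31, 0, 0.1],
  [0, 0, 0, -1.56, -0.1, 0, 0.1],
  [0, 0, 0, 0, 0, 0, 0.1],
])

```text
t: 8.12
tool_pos: [0.5264, -0.2453, 0.1485]
tool_rot: [-3.139, 0.003, -0.008]
contact_force: [-0.7, 8.4, 10.9]
opening: 0.0244
```

Emit:
jog_arm([
  [0, 0, 0, -1.49, -0.5, 0, 0.1],
  [0, 0, 0, -1.31, -0.86, 0, 0.1],
  [0, 0, 0, 0, 0, 0, 0.1],
])

```text
t: 8.37
tool_pos: [0.4997, -0.231, 0.1485]
tool_rot: [-3.14, 0.002, -0.014]
contact_force: [5.5, 8.7, 8.2]
opening: 0.0243
```

Emit:
jog_arm([
  [0, 0, 0, -1.04, -1.17, 0, 0.1],
  [0, 0, 0, -0.7, -1.4, 0, 0.1],
  [0, 0, 0, 0, 0, 0, 0.1],
])

```text
t: 8.62
tool_pos: [0.4835, -0.2058, 0.1485]
tool_rot: [3.141, -0.001, 0.018]
contact_force: [7.5, 4.7, 5.5]
opening: 0.0244
```

Emit:
jog_arm([
  [0, 0, 0, -0.31, -1.53, 0, 0.1],
  [0, 0, 0, 0.1, -1.56, 0, 0.1],
  [0, 0, 0, 0, 0, 0, 0.1],
])

```text
t: 8.87
tool_pos: [0.4807, -0.1851, 0.1487]
tool_rot: [3.114, 0.002, 0.014]
contact_force: [2.1, -35.0, -4.3]
opening: 0.0243
```

The wheel is on its stop: -35 N tangential, with the TCP lagging the command by about 12 mm. I'll hold one row, then back off 90°.

Emit:
jog_arm([
  [0, 0, 0, 0, 0, 0, 0.1],
  [0, 0, 0, -0.1, 1.56, 0, 0.1],
  [0, 0, 0, 0.31, 1.53, 0, 0.1],
  [0, 0, 0, 0.7, 1.4, 0, 0.1],
  [0, 0, 0, 1.04, 1.17, 0, 0.1],
  [0, 0, 0, 1.31, 0.86, 0, 0.1],
  [0, 0, 0, 1.49, 0.5, 0, 0.1],
  [0, 0, 0, 1.25, 0.1, 0, 0.1],
  [0, 0, 0, 0, 0, 0, 0.1],
  [0, 0, 0, 0, 0, 0, 0.1],
])

```text
t: 9.7
tool_pos: [0.5415, -0.2469, 0.1486]
tool_rot: [-3.141, 0.001, -0.012]
contact_force: [2.7, 4.2, 10.1]
opening: 0.0244
```

Emit:
jog_arm([
  [0, 0, 0, 0, 0, 0, 0.6],
  [0, 0, 0, 0, 0, 0, 1],
  [0, 0, 0, 0, 0, 0, 1],
  [0, 0, 0, 0, 0, 0, 1],
  [0, 0, 0, 0, 0, -3, 1],
  [0, 0, 0, 0, 0, -4, 1],
  [0, 0, 0, 0, 0, -4, 1],
  [0, 0, 0, 0, 0, -4, 1],
  [0, 0, 0, 0, 0, 0, 1],
])

```text
t: 10.45
tool_pos: [0.541, -0.2501, 0.3048]
tool_rot: [3.133, -0.002, 0.021]
contact_force: [0.2, -0.9, 1.4]
opening: 0.0853
```

Run:
```python
from h import *
o=ctrl.get_obs(); print(o['tool_pos'].round(4),o['contact_force'].round(1),R.from_rotvec(o['tool_rot']).as_matrix().round(3).tolist())
im,d,P=shot('wrist','w2.png'); np.save('w2.npy',P)
m=(P[...,0]>.45)&(P[...,0]<.63)&(P[...,1]>-.28)&(P[...,1]<-.09)&(P[...,2]>.153)&(P[...,2]<.168)
p=P[m]; print('crank top',len(p),p.mean(0).round(4),cv2.minEnclosingCircle(p[:,:2].astype(np.float32)))
im,d,P=shot('scene','s3.png');C=im.astype(int);sat=C.max(2)-C.min(2)
m=(P[...,0]>.4)&(P[...,0]<.68)&(P[...,1]>-.1)&(P[...,1]<.1)&(P[...,2]>.172)&(P[...,2]<.2)&(sat>40); p=P[m]
print('carton',len(p),np.median(p[:,2]).round(4),cv2.minAreaRect((p[:,:2]*1000).astype(np.float32)))
```

```text
[ 0.541  -0.2501  0.3048] [ 0.2 -0.9  1.4] [[1.0, -0.002, 0.013], [-0.002, -1.0, -0.009], [0.013, 0.009, -1.0]]
crank top 530 [ 0.5385 -0.2464  0.1592] ((0.5370100736618042, -0.2464323341846466), 0.012731851078569889)
carton 1804 0.1851 ((534.2448120117188, -7.606670379638672), (143.1138153076172, 101.17324829101562), 1.1645047664642334)
```

View pics/s3.png

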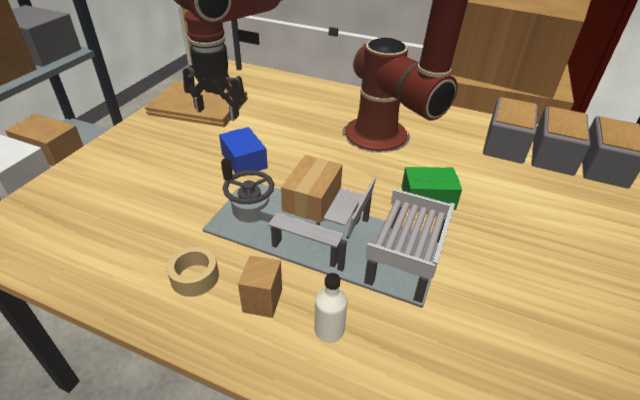

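The scene view shows the crank released at (227,168), the carton raised on the platform at (312,188), the flap upright at (365,205) and the bystanders unmoved. The crank has gone from the stop at about -179° to -90°. Next I'll turn the tool 90° with the gripper shut.

Emit:
jog_arm([
  [0, 0, -0.12, 0, 0, -0.3, 0],
  [0, 0, -0.12, 0, 0, 0, 0],
  [0, 0, -0.12, 0, 0, 0, 0],
  [0, 0, -0.12, 0, 0, 0, 0],
  [0, 0, -0.12, 0, 0, 0, 0],
  [0, 0, -0.12, 0, 0, 0, 0],
  [0, 0, -0.12, 0, 0, 0, 0],
  [0, 0, -0.12, 0, 0, 0, 0],
  [0, 0, -0.12, 0, 0, 0, 0],
  [0, 0, -0.12, 0, 0, 0, 0],
  [0, 0, -0.12, 0, 0, 0, 0],
  [0, 0, -0.12, 0, 0, 0, 0],
])

```text
t: 11.55
tool_pos: [0.5372, -0.2476, 0.2937]
tool_rot: [-2.354, -2.074, 0.002]
contact_force: [0.2, 0.3, 0.9]
opening: -0.0003
```

Emit:
jog_arm([
  [0, 0, -0.066, 0, 0, 0, 0],
  [0, 0, -0.065, 0, 0, 0, 0],
  [0, 0, 0, 4, 0, 0, 0],
  [0, 0, 0, 4, 0, 0, 0],
  [0, 0, 0, 4, 0, 0, 0],
  [0, 0, 0, 4, 0, 0, 0],
  [0, 0, 0, 4, 0, 0, 0],
  [0, 0, 0, 4, 0, 0, 0],
  [0, 0, 0, 4, 0, 0, 0],
  [0, 0, 0, 4, 0, 0, 0],
  [0, 0, 0, 0, 0, 0, 0],
  [0, 0, 0, 0, 0, 0, 0],
])

```text
t: 12.55
tool_pos: [0.5374, 0.0736, 0.2943]
tool_rot: [-2.216, -2.223, 0.005]
contact_force: [0.1, -0.6, -0.4]
opening: -0.0001
```

Run:
```python
from h import *
o=ctrl.get_obs(); print(o['tool_pos'].round(4),o['contact_force'].round(1),R.from_rotvec(o['tool_rot']).as_matrix().round(4).tolist(),o['q'].round(3),o['opening'])
```

```text
[0.5374 0.0736 0.2943] [ 0.1 -0.6 -0.4] [[-0.0028, 1.0, -0.0043], [1.0, 0.0028, -0.0004], [-0.0004, -0.0043, -1.0]] [-1.000e-03 -1.640e-01  1.753e+00 -0.000e+00  1.557e+00 -4.000e-03] -0.0001201693041594315
```

Emit:
jog_arm([
  [0, 0, 0, 0, 0, 3.8, 0],
  [0, 0, 0, 0, 0, 3.8, 0],
  [0, 0, 0, 0, 0, 3.8, 0],
  [0, 0, 0, 1.5, 0, 0, 0],
  [0, 0, 0, 1.5, 0, 0, 0],
  [0, 0, 0, 0, 0, 0, 0],
])

```text
t: 13.05
tool_pos: [0.5372, 0.1017, 0.18]
tool_rot: [-2.221, -2.217, 0.005]
contact_force: [-0.7, 0.4, 0.6]
opening: -0.0001
```

Emit:
jog_arm([
  [0, 0, 0, 0.8, 0, 0.1, 0],
  [0, 0, 0, 0.8, 0, 0.2, 0],
  [0, 0, 0, 0.8, 0, 0.4, 0],
  [0, 0, 0, 0.7, 0, 0.4, 0],
  [0, 0, 0, 0, 0, 0, 0],
])

```text
t: 13.47
tool_pos: [0.5384, 0.134, 0.171]
tool_rot: [-2.221, -2.221, -0.001]
contact_force: [0.1, -0.4, 0.2]
opening: 0.0002
```

Emit:
jog_arm([
  [0, 0, 0, 0.8, 0, 0.8, 0],
  [0, 0, 0, 0.5, 0, 0.8, 0],
  [0, 0, 0, 0.4, 0, 1.0, 0],
  [0, 0, 0, 0.1, 0, 0.8, 0],
  [0, 0, 0, 0, 0, 0, 0],
])

```text
t: 13.88
tool_pos: [0.5375, 0.1514, 0.1354]
tool_rot: [-2.22, -2.219, 0.003]
contact_force: [-0.2, -0.5, -0.0]
opening: 0.0001
```

Emit:
jog_arm([
  [0, 0, 0, 0, 0, 0.4, 0],
  [0, 0, 0, 0, 0, 0.3, 0],
  [0, 0, 0, 0, 0, 0, 0],
  [0, 0, 0, 0, 0, 0, 0],
])

```text
t: 14.22
tool_pos: [0.5385, 0.1511, 0.1325]
tool_rot: [-2.222, -2.219, 0.001]
contact_force: [-5.4, 0.7, 9.2]
opening: -0.0001
```

Emit:
jog_arm([
  [0, 0, 0, 0, 0, 0.3, 0],
  [0, 0, 0, 0, 0, 0, 0],
  [0, 0, 0, 0, 0, 0, 0],
  [0, 0, 0, 0, 0, -3.5, 0],
  [0, 0, 0, 0, 0, -3.8, 0],
  [0, 0, 0, 0, 0, -3.8, 0],
  [0, 0, 0, 0, 0, -3.8, 0],
  [0, 0, 0, -4, 0, 0, 0.5],
  [0, 0, 0, -4, 0, 0, 1],
  [0, 0, 0, -4, 0, 0, 1],
  [0, 0, 0, -4, 0, 0, 1],
  [0, 0, 0, 0, 0, 0, 1],
])

```text
t: 15.22
tool_pos: [0.5382, -0.015, 0.2766]
tool_rot: [2.229, 2.211, -0.004]
contact_force: [0.3, -0.3, -0.9]
opening: 0.0605
```

Run:
```python
from h import *
o=ctrl.get_obs(); print(o['tool_pos'].round(4),o['contact_force'].round(1))
im,d,P=shot('side','d4.png')
m=(P[...,0]>.46)&(P[...,0]<.61)&(P[...,1]>.125)&(P[...,1]<.172)&(P[...,2]>.09)&(P[...,2]<.14); p=P[m]
print('flap',len(p),np.median(p,0).round(4),np.polyfit(p[:,1],p[:,2],1).round(3))
C=im.astype(int);sat=C.max(2)-C.min(2)
m=(P[...,0]>.4)&(P[...,0]<.68)&(P[...,1]>-.1)&(P[...,1]<.1)&(P[...,2]>.175)&(P[...,2]<.2)&(sat>40); p=P[m]
print('carton',len(p),np.median(p[:,2]).round(4),cv2.minAreaRect((p[:,:2]*1000).astype(np.float32)))
```

```text
[ 0.5382 -0.015   0.2766] [ 0.3 -0.3 -0.9]
flap 923 [0.5309 0.1488 0.1104] [-0.001  0.111]
carton 1221 0.1869 ((530.5983276367188, -6.808280944824219), (101.99967193603516, 141.93331909179688), 89.9615249633789)
```

View pics/d4.png

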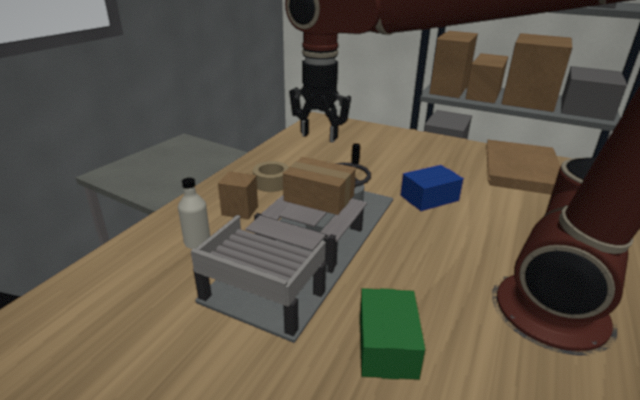

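The side view shows the flap flat (depth slope 0, z = 0.110), the carton on the raised platform at (318,185), the crank at (357,152) and the bystanders in place. Now I'll go in behind the carton.

Emit:
jog_arm([
  [0, 0, 0, -4, 0, 0, 1],
  [0, 0, 0, -4, 0, 0, 1],
  [0, 0, 0, 0, 0, 2.6, 1],
  [0, 0, 0, 0, 0, 3.3, 1],
  [0, 0, 0, 0, 0, 3.3, 1],
  [0, 0, 0, 0, 0, 3.3, 1],
  [0, 0, 0, 0, 0, 0, 1],
])

```text
t: 15.85
tool_pos: [0.5336, -0.0868, 0.1436]
tool_rot: [-2.213, -2.212, 0.01]
contact_force: [-0.9, 0.6, -1.7]
opening: 0.0853
```

Emit:
jog_arm([
  [0, 0, 0, 0, 0, -0.6, 1],
  [0, 0, 0, 0, 0, 0, 1],
  [0, 0, 0, 1, 0, 0, 1],
  [0, 0, 0, 1, 0, 0, 1],
  [0, 0, 0, 1, 0, 0, 1],
  [0, 0, 0, 1, 0, 0, 1],
  [0, 0, 0, 1, 0, 0, 1],
  [0, 0, 0, 1, 0, 0, 1],
])

```text
t: 16.52
tool_pos: [0.5402, -0.0293, 0.1611]
tool_rot: [2.217, 2.216, 0.001]
contact_force: [0.5, -6.1, 3.8]
opening: 0.0855
```

Emit:
jog_arm([
  [0, 0, 0, 1, 0, 0.3, 1],
  [0, 0, 0, 1, 0, 0.3, 1],
  [0, 0, 0, 1, 0, 0.2, 1],
  [0, 0, 0, 1, 0, 0, 1],
  [0, 0, 0, 1, 0, 0, 1],
  [0, 0, 0, 1, 0, 0, 1],
  [0, 0, 0, 1, 0, 0, 1],
  [0, 0, 0, 1, 0, 0, 1],
  [0, 0, 0, 1, 0, 0, 1],
  [0, 0, 0, 1, 0, 0, 1],
])

```text
t: 17.35
tool_pos: [0.5424, 0.0703, 0.1557]
tool_rot: [2.215, 2.212, 0.008]
contact_force: [0.4, -7.4, 10.4]
opening: 0.0857
```

```bash
cat > c.py <<'E'
from h import *
import sys
im,d,P=shot('side',sys.argv[1])
C=im.astype(int);sat=C.max(2)-C.min(2)
m=(P[...,0]>.42)&(P[...,0]<.66)&(P[...,1]>-.1)&(P[...,1]<.33)&(P[...,2]>.176)&(P[...,2]<.2)&(sat>40); p=P[m]
print('carton',len(p),np.median(p[:,2]).round(4),cv2.minAreaRect((p[:,:2]*1000).astype(np.float32)),np.percentile(p,[1,99],axis=0).round(3).tolist())
E
python3 c.py d5.png
```

```text
carton 1764 0.1864 ((533.529052734375, 127.80558776855469), (114.04351806640625, 141.4826202392578), 88.58390045166016) [[0.465, 0.086, 0.183], [0.601, 0.183, 0.188]]
```

Emit:
jog_arm([
  [0, 0, 0, 1, 0, 0, 1],
  [0, 0, 0, 1, 0, 0, 1],
  [0, 0, 0, 1, 0, 0, 1],
  [0, 0, 0, 1, 0, 0, 1],
  [0, 0, 0, 1, 0, 0, 1],
  [0, 0, 0, 1, 0, 0, 1],
  [0, 0, 0, 1, 0, 0, 1],
  [0, 0, 0, 1, 0, 0, 1],
  [0, 0, 0, 1, 0, 0, 1],
  [0, 0, 0, 0.7, 0, 0, 1],
  [0, 0, 0, 0.7, 0, 0, 1],
])

```text
t: 18.32
tool_pos: [0.541, 0.1753, 0.154]
tool_rot: [2.217, 2.216, 0.006]
contact_force: [0.3, -7.4, 7.8]
opening: 0.0852
```

```bash
python3 c.py d6.png
```

```text
carton 2332 0.1851 ((531.8646240234375, 227.45962524414062), (122.87690734863281, 141.81703186035156), 89.00486755371094) [[0.463, 0.191, 0.182], [0.6, 0.288, 0.187]]
```

Emit:
jog_arm([
  [0, 0, 0, 0.6, 0, 0, 1],
  [0, 0, 0, 0.6, 0, 0, 1],
  [0, 0, 0, 0.5, 0, 0, 1],
  [0, 0, 0, 0, 0, 0, 1],
  [0, 0, 0, 0, 0, 0, 1],
])

```text
t: 18.78
tool_pos: [0.5409, 0.193, 0.154]
tool_rot: [2.218, 2.218, 0.009]
contact_force: [0.9, -2.3, 7.3]
opening: 0.0855
```

Emit:
jog_arm([
  [0, 0, 0, 0.4, 0, 0, 1],
  [0, 0, 0, 0.3, 0, 0, 1],
  [0, 0, 0, 0, 0, 0, 1],
  [0, 0, 0, 0, 0, 0, 1],
])

```text
t: 19.12
tool_pos: [0.5418, 0.195, 0.1544]
tool_rot: [2.21, 2.213, -0.003]
contact_force: [1.2, -22.4, 10.6]
opening: 0.0852
```

The carton is against the end stop (-22 N in y). Retracting and checking.

Emit:
jog_arm([
  [0, 0, 0, -1, 0, 0, 1],
  [0, 0, 0, -2, 0, 0, 1],
  [0, 0, 0, -2, 0, 0, 1],
  [0, 0, 0, -1, 0, -2, 1],
  [0, 0, 0, 0, 0, -4, 1],
  [0, 0, 0, 0, 0, -4, 1],
  [0, 0, 0, -3, 0, -2, 1],
  [0, 0, 0, -4, 0, 0, 1],
  [0, 0, 0, -4, 0, 0, 1],
  [0, 0, 0, 0, 0, 0, 1],
  [0, 0, 0, 0, 0, 0, 1],
])

```text
t: 20.03
tool_pos: [0.5385, 0.0283, 0.2707]
tool_rot: [2.226, 2.217, 0.002]
contact_force: [-0.5, 0.1, -0.3]
opening: 0.0855
```

```bash
python3 c.py d7.png
python3 - <<'E'
from h import *
im,d,P=shot('scene','s7.png'); a=im[:,:,::-1]; P0=np.load('scene0.npy'); P1=np.load('side0.npy')
o=ctrl.get_obs(); print(o['tool_pos'].round(3),o['contact_force'].round(1),o['t'])
m=(P[...,0]>.46)&(P[...,0]<.62)&(P[...,1]>.125)&(P[...,1]<.172)&(P[...,2]>.08)&(P[...,2]<.16); p=P[m];print('flap',len(p),np.median(p,0).round(4),np.polyfit(p[:,1],p[:,2],1).round(3))
for n,b in dict(crank=(.45,.63,-.27,-.1,.13,.165),tape=(.7,.86,-.3,-.12,.03,.06),small=(.7,.85,-.1,.06,.08,.11),spray=(.72,.85,.08,.22,.1,.18)).items():
    for Q in (P0,P):
        m=(Q[...,0]>b[0])&(Q[...,0]<b[1])&(Q[...,1]>b[2])&(Q[...,1]<b[3])&(Q[...,2]>b[4])&(Q[...,2]<b[5]); print(n,m.sum(),Q[m].mean(0).round(3))
E
```

```text
carton 2418 0.1851 ((533.0842895507812, 257.222900390625), (140.346435546875, 102.51454162597656), 0.28553086519241333) [[0.464, 0.21, 0.183], [0.6, 0.307, 0.187]]
[0.538 0.03  0.27 ] [0.1 0.9 0.8] 20.1333
flap 942 [0.5472 0.1485 0.1088] [0.004 0.108]
crank 133 [ 0.578 -0.231  0.149]
crank 126 [ 0.544 -0.242  0.148]
tape 1172 [ 0.791 -0.191  0.045]
tape 1173 [ 0.791 -0.191  0.045]
small 1230 [ 0.784 -0.016  0.097]
small 1221 [ 0.784 -0.016  0.097]
spray 906 [0.797 0.148 0.13 ]
spray 908 [0.797 0.148 0.13 ]
```

View pics/s7.png

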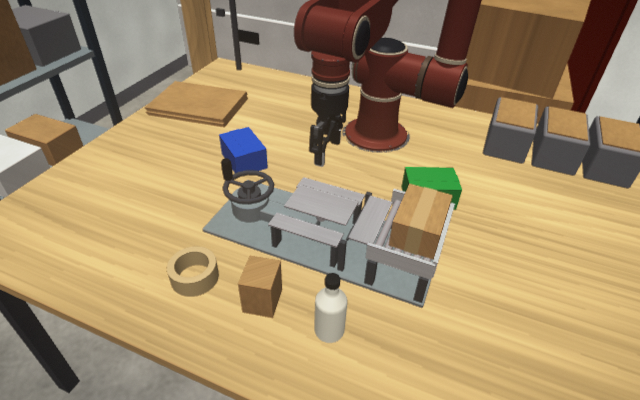

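The scene view shows the carton on the shelf against the end stop at (422,218), the flap flat at (370,218), the crank where I left it at (227,168) and the bystanders unmoved. Handing in.

```bash
python3 -c "
from station import ctrl
print(ctrl.finish_job())"
```

```text
the job is handed in; nothing more can be done
None
```

The whole sequence is done and handed in at about 20 s of the 72 s allowed. The hand-in reports no verdict, so what follows rests on my own checks.

- **Wheel:** I cranked it clockwise about 2.3 turns until it hit the stop (35 N at the crank, arm about 12 mm behind the command). I then backed it off about 89–90° by arm pose and let go. The camera still showed the crank there at the end. I couldn't read the wheel joint itself.
- **Flap:** It is folded flat, with its top measured at z ≈ 0.110 m and no slope.
- **Carton:** I pushed it until it pressed against the end stop (22 N). It lies flat within 0.3° of square, with its front face at y ≈ 0.307–0.309 m and the stop estimated at 0.309 m.
- **Bystanders:** The tape roll, bottle and small carton show no shift against the first pictures (to the mm).
- **Robot:** It ended clear of everything, with contact force under 1 N.

**Disagreements:** the scene and side cameras differ by up to about 8 mm in x on the lift. While cranking, the measured arm position sometimes differed from my running tally of the command by up to about 8 mm. I corrected the circle using the forces, and neither affected the result.

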